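# Put the lid on the loaded instrument tray

### The arm

A 7-joint arm with a two-finger parallel gripper is mounted at the origin on a cart in front of the work surface, level with it; the furniture and walls round the work are solid. World frame = base frame: x ahead of the robot, y to its left, z up, the work surface at z = 0. Lengths are in m, angles in degrees, forces in N, time in s.
With the tool pointing down it reaches from about 0.425 to 0.875 m from the base axis. Payload 4.7 kg.
Tool frame: the origin (TCP) lies midway between the tips of the shut fingers; the grasp point (between the pads) lies 19 mm behind it; z points along the fingers, y is the line along which they close (so a half turn about z gives the same grasp; the last joint's range is limited). The gripper opens to 87 mm and grips with 3 to 60 N. Pads are 19 mm wide; open, the fingers measure 117 mm over their backs; the gripper's body (75 mm by 190 mm) begins 51 mm behind the grasp point.
Start: joints at [71.396, 18.392, -4.016, 83.108, 1.295, 78.541, -3.26], TCP at [0.216, -0.613, 0.223] pointing down, gripper open.
Joint ranges: [-163.93, 163.93], [-17.29, 119.83], [-79.2, 71.16], [3.27, 140.29], [-89.18, 269.18], [5.43, 117.66], [-154.24, 154.24]. Speed limits (degrees/s): [147.25, 147.25, 180, 180, 180, 180, 180].

### API

Orientations are given as [roll, pitch, yaw] about the fixed x, y, z axes, in that order (R = Rz(yaw) Ry(pitch) Rx(roll)).
In Python, from cell import env gives the robot as it stands.
- The arm moves only by the tool step_arm, never from a script. Its argument "moves" is a list of rows, each an object with "dp": the shift along the tool's x, y, z in mm, a list of three; "dr": the turn, a rotation vector about the tool's x, y, z in rad, a list of three; "fingers": the closure, from 0 (fully open) to 1 (shut). In form: [{"dp": [dx, dy, dz], "dr": [ax, ay, az], "fingers": fingers}, ...]. A call has exactly 5 rows; each row shifts and turns the commanded pose from where the row before left it, along the tool's axes as they then stand; what a row does not reach is not made up. A row lasts 1/8 s, in which the tool goes at most 62.5 mm and 10.7 degrees, less where a joint would pass 70% of its speed; a pose out of reach is approached as far as the arm can. A call with a gripper value outside its range is refused whole. The fingers move at their own pace and stop on an object; "squeeze" is the grip in N (left out, the last holds). Time passes only in rows, so rows that do not move let the fingers close, or fill a call up. It gives the time, the measured TCP pose, the force, the opening and the grip force at its end, in the units of the state.
- env.get_obs(): the state, without advancing time (a new reading comes with each control period).
- env.read_camera(name): name is "side" or "top" or "wrist"; returns the picture (420x560x3 uint8, red, green, blue); there is no depth.
- env.camera_model(name): a dict with "fx", "fy", "cx", "cy" (pixels), "R" (3x3) and "t" (3): a world point X has camera coordinates R X + t. Camera axes: x right, y down, z forward; pixel columns grow to the right and rows downward; lengths in m; the calibration is good to about 2 mm. The wrist camera is an equidistant fisheye: a pixel r from the principal point sees the ray r / f radians off the axis. A picture is of the moment at which its call begins: read the wrist's pose just before it. camera_model takes no time and is no camera call; for the wrist camera it gives the pose at the moment of the call.
- env.sign_off(): hands the job in; it is judged then, once.
The state is a dict: "time_s": time; "qpos": joint angles; "joint_velocities": joint speeds; "effort": joint torques, N m; "tool_pos": TCP position; "tool_rot": TCP orientation; "force": force on the tool from outside, world axes, zero at the start; "wrist_torque": the same for the moment, N m; "grip_width": finger opening in m; "grasp_force": force on a finger pad.
Only numpy, scipy, OpenCV 4.12 (cv2) and the standard library are available. Lean on these libraries where they do the work, as an engineer would, in place of code of your own. Each camera call takes 0.05 s, during which the arm holds its last target. There are 200 camera calls.

### The job

The steel tray has been loaded and needs closing up. Lift its lid out of the stand, lay it flat on the clear worktop between tray and stand with the handle up and let go of it, then take it by the handle and put it on the tray so that it sits fully home. Leave the specimen cup where it stands.

Things in the scene. Friction and masses are not known exactly. Their poses are not given: they have to be found in the camera images.
- tray: Open steel tray with two pairs of forceps in it, fixed. Outside 102 (its x) x 152 (its y) x 50 mm high, walls 3.5 mm. Origin: centre of its underside; z up. Lid home: its origin 50 mm above this one, long sides parallel (either way round). It stands left or right, the stand on the other side; between, at x 0.43 to 0.65, y -0.09 to 0.09 m, the worktop is clear.
- stand: Fixed lid stand: grey base plate 90 (x) x 190 (y) x 8 mm and four upright steel pins of 8 mm diameter, their tops 46 mm above the worktop, two at y = -48 and two at y = +48 mm. They leave a 7 mm slot along y at x = 0, in which the lid stands loosely on a long edge. Origin: centre of its underside; z up.
- lid: Loose steel lid, 110 (its x) x 160 (its y) x 4 mm, about 0.15 kg. Origin: centre of the plate's underside; z out of the upper face, which has the handle. Four lugs, 8 mm diameter, 6 mm long, tapered, below at x +-39.5, y +-64.5 mm: on the tray they go inside the walls with 4 mm play and the underside rests on the rim. Flat on the worktop the origin is at z = 6 mm.
- lid_handle (a point): Middle of the lid's handle bar: a bow of 10 mm round bar, 70 mm long overall along the lid's y; the bar's axis is 31 mm above the plate's underside (27 mm above its upper face), with 22 mm free under the bar. Axes as the lid's.
- lid_edge (a point): Middle of the lid's -x long edge, half way through the thickness; axes as the lid's. At the start the lid stands upright in the stand with this edge on top, 118 mm above the worktop, its handle face away from the robot (stand's +x), leaning up to 5 degrees. The plate is bare for 45 mm below this edge and 55 mm either side of its middle, so it can be pinched here by its thickness.
- cup: Specimen cup with screw lid, 53 mm diameter, 66 mm tall, loose, upright behind the clear part of the worktop. Origin: centre of its underside. Bystander.
Mind the look-alikes: they are no part of the job. What is shaped like the tray but pink is not meant.

How it is judged:
By the outcome, as a careful person would: the job done as asked, in the order asked, and still so for the second after the job is handed in, with the robot touching nothing.
It also fails if it takes over 56 s, if anything falls off the work surface, if the arm or the gripper's body presses on something with over 40 N, if the wrist force passes 120 N, or if a joint passes its speed limit or range.

## Working session

There is one attempt and no reset: what is moved stays moved. The work goes in short steps, Python scripts to look and compute and a tool call to move; the robot and the scene stay as the last step left them, time stands still between calls to the robot, and variables do not carry over. Pictures are saved under pics/ and viewed, at most 10 in all, crops included, and the job is handed in when it is done.

Besides the shell and the picture viewer there is one more tool, called after "Request:" as name(argument=value, ...), one argument or row to a line, values as JSON. step_arm: Moves the arm, as the interface text tells. Its arguments: {"type":"object","properties":{"moves":{"type":"array","items":{"type":"object","properties":{"dp":{"type":"array","items":{"type":"number"}},"dr":{"type":"array","items":{"type":"number"}},"fingers":{"type":"number"}}}},"squeeze":{"type":"number"}},"required":["moves"]}

```bash
ls; mkdir -p pics; cat > h.py <<'E'
import numpy as np, cv2
from cell import env
from scipy.spatial.transform import Rotation as Ro
def snap(n,f):
    im=env.read_camera(n); cv2.imwrite('pics/'+f,cv2.cvtColor(im,cv2.COLOR_RGB2BGR)); return im
def ray(n,u,v,m=None):
    m=m or env.camera_model(n); R=np.array(m['R']);t=np.array(m['t'])
    a=np.array([(u-m['cx'])/m['fx'],(v-m['cy'])/m['fy']])
    if n=='wrist':
        r=np.linalg.norm(a); d=np.r_[a/max(r,1e-9)*np.sin(r),np.cos(r)]
    else: d=np.r_[a,1]
    return -R.T@t, R.T@d
def onz(n,u,v,z,m=None):
    c,d=ray(n,u,v,m); return c+d*(z-c[2])/d[2]
def proj(n,X):
    m=env.camera_model(n); c=np.array(m['R'])@X+np.array(m['t']); return m['fx']*c[0]/c[2]+m['cx'],m['fy']*c[1]/c[2]+m['cy']
E
python3 - <<'E'
from h import *
snap('top','top0.png');snap('side','side0.png')
print(env.get_obs())
for n in('top','side'):
    m=env.camera_model(n);print(n,m['fx'],-np.array(m['R']).T@m['t'],np.round(m['R'],2).tolist())
E
```

```text
pics
{'time_s': 0.1, 'qpos': array([71.39563042, 18.43447556, -4.01482257, 83.16867573,  1.29587822,
       78.54175654, -3.25903954]), 'joint_velocities': array([-0.04345478, -0.13091388, -0.02025343, -0.21213358,  0.07224274,
       -0.03387273, -0.01101817]), 'effort': array([-9.38306366e-04, -4.92573881e+01, -4.06355727e-01, -3.13402390e+01,
       -6.41376944e-02,  3.94819316e-02,  5.38164227e-05]), 'tool_pos': array([ 0.21580751, -0.61259159,  0.22156793]), 'tool_rot': array([-1.79900372e+02,  6.63887383e-03,  1.94144497e+01]), 'force': array([-0.34931341,  0.01022054,  0.13499912]), 'wrist_torque': array([0.02232527, 0.01136276, 0.02809635]), 'grasp_force': 0.0, 'grip_width': 0.08706004078032051}
top 412.479548956911 [ 0.31448394 -0.15872659  1.52653045] [[0.01, -1.0, 0.01], [-0.98, -0.01, -0.17], [0.17, -0.0, -0.98]]
side 482.2958182018625 [-0.07760319  0.98428682  0.99901688] [[-0.87, -0.5, 0.01], [-0.29, 0.49, -0.83], [0.41, -0.72, -0.56]]
```

View pics/top0.png

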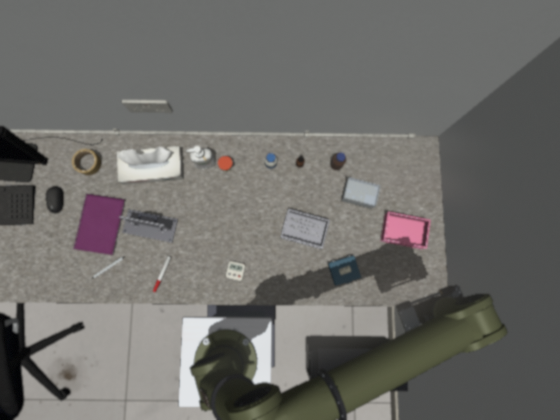

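View pics/side0.png

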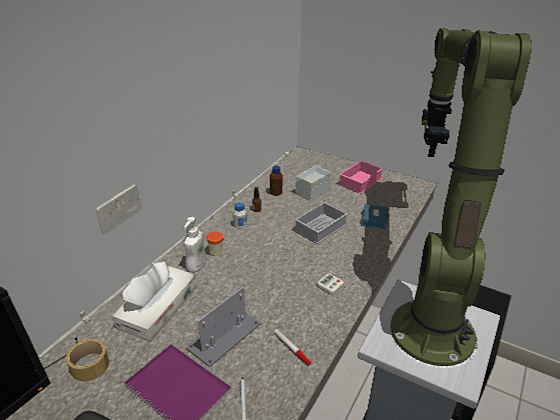

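The side view shows the stand with the lid at (225,325) (top view (150,225)). The candidates for the tray are:
- grey steel tray: side (320,222), top (305,227)
- pink tray: side (360,177), top (405,230)
- pale deep box: side (313,182), top (362,192)

The cup is at side (215,243), top (225,163). I choose the grey tray with forceps and check it in one close crop.

```bash
python3 - <<'E'
import cv2,numpy as np
t=cv2.imread('pics/top0.png');s=cv2.imread('pics/side0.png')
f=lambda i,x,y,w,h,k:cv2.resize(i[y:y+h,x:x+w],(w*k,h*k),interpolation=cv2.INTER_CUBIC)
a=f(t,110,195,80,60,5);b=f(t,270,195,80,60,5);c=f(s,180,280,80,60,5) ;c=cv2.resize(s[275:375,170:270],(400,300),interpolation=cv2.INTER_CUBIC);d=f(s,285,192,80,60,5)
cv2.imwrite('pics/c1.png',np.vstack([np.hstack([a,b]),np.hstack([c,d])]))
E
```

```text
(no output)
```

View pics/c1.png

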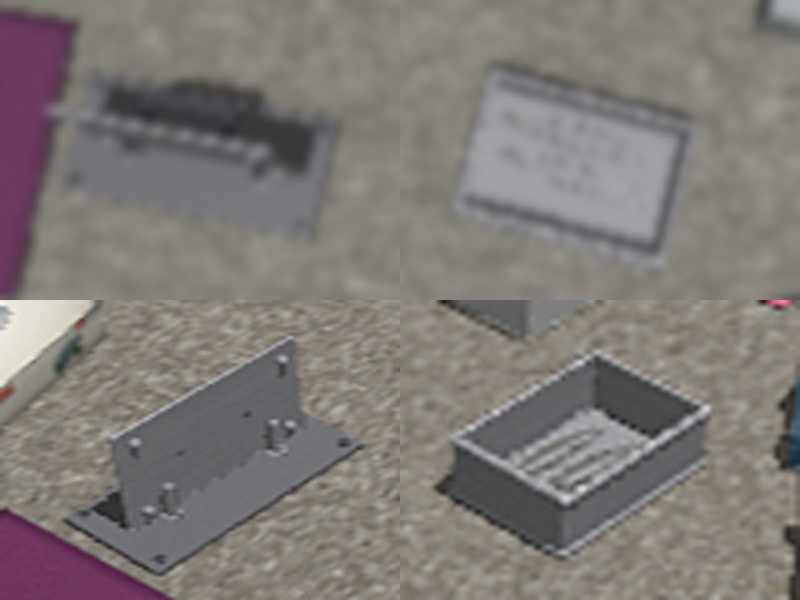

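The crop confirms the grey tray with forceps in it (crop right) and the lid standing in the stand. The lid's top edge runs (50,110)-(270,155) in the top crop and (113,438)-(292,338) in the side crop.

```bash
python3 - <<'E'
from h import *
k=lambda L,x,y,s,ox,oy:[((a-ox)/s+x-.4,(b-oy)/s+y-.4) for a,b in L]
tt=k([(490,68),(690,122),(660,258),(460,207)],270,195,5,400,0)
ts=k([(597,355),(710,408),(565,500),(452,438)],285,192,5,400,300)
for n,L in(('top',tt),('side',ts)):
    P=np.array([onz(n,*p,.05) for p in L]);print(n,P[:,:2].round(4).tolist(),P.mean(0).round(4),[np.linalg.norm(P[i]-P[(i+1)%4]).round(3) for i in range(4)])
    for i in range(4):
        d=P[(i+1)%4]-P[i];print(np.degrees(np.arctan2(d[1],d[0])).round(1))
lt=k([(50,110),(270,155)],110,195,5,0,0); ls=k([(113,438),(292,338)],170,275,4,0,300)
sb_t=k([(95,72),(340,120),(315,238),(65,187)],110,195,5,0,0)
sb_s=k([(68,520),(162,572),(362,445)],170,275,4,0,300)
for n,L in(('top',lt),('side',ls)):
    P=np.array([onz(n,*p,.118) for p in L]);d=P[1]-P[0];print('edge',P.round(4).tolist(),P.mean(0),np.linalg.norm(d),np.degrees(np.arctan2(d[1],d[0])))
P=np.array([onz('top',*p,.008) for p in sb_t]);print('base top',P.round(4).tolist(),P.mean(0))
P=np.array([onz('side',*p,.008) for p in sb_s]);print('base side',P.round(4).tolist(),(P[0]+P[2])/2)
print('cup',onz('top',225,163,.066),onz('side',215,236,.066))
E
```

```text
top [[0.5391, -0.2148], [0.5015, -0.3592], [0.4036, -0.3366], [0.4383, -0.1938]] [ 0.4706 -0.2761  0.05  ] [np.float64(0.149), np.float64(0.1), np.float64(0.147), np.float64(0.103)]
-104.6
167.0
76.3
-11.7
side [[0.4953, -0.358], [0.3985, -0.3371], [0.4385, -0.1893], [0.5362, -0.2139]] [ 0.4671 -0.2746  0.05  ] [np.float64(0.099), np.float64(0.153), np.float64(0.101), np.float64(0.15)]
167.8
74.9
-14.1
-105.8
edge [[0.4928, 0.3646, 0.118], [0.4636, 0.212, 0.118]] [0.47819296 0.2882708  0.118     ] 0.15540342725089074 -100.85016783033917
edge [[0.5169, 0.3379, 0.118], [0.4707, 0.2057, 0.118]] [0.4938025  0.27181433 0.118     ] 0.14004437869189007 -109.2994619152025
base top [[0.5356, 0.3743, 0.008], [0.5018, 0.1907, 0.008], [0.4146, 0.2045, 0.008], [0.4499, 0.3901, 0.008]] [0.47544503 0.28987458 0.008     ]
base side [[0.5708, 0.3323, 0.008], [0.4901, 0.3363, 0.008], [0.4369, 0.1748, 0.008]] [0.50387021 0.25351476 0.008     ]
cup [0.7007469 0.0151187 0.066    ] [0.70165011 0.01786085 0.066     ]
```

```bash
python3 - <<'E'
from h import *
k=lambda L:[(a/4+170-.4,(b-300)/3+275-.4) for a,b in L]
P=np.array([onz('side',*p,.118) for p in k([(113,438),(292,338)])]);d=P[1]-P[0];print(P,P.mean(0),np.linalg.norm(d),np.degrees(np.arctan2(d[1],d[0])))
P=np.array([onz('side',*p,.008) for p in k([(68,520),(162,572),(362,445)])]);print(P,(P[0]+P[2])/2)
E
```

```text
[[0.49336456 0.36839072 0.118     ]
 [0.4639863  0.21585576 0.118     ]] [0.47867543 0.29212324 0.118     ] 0.15533832647060172 -100.90168609207072
[[0.53180313 0.38076772 0.008     ]
 [0.44737348 0.39396982 0.008     ]
 [0.41340143 0.21293059 0.008     ]] [0.47260228 0.29684916 0.008     ]
```

```bash
cat >> h.py <<'E'
import json
def down(yaw,tilt=0):  # tool down at yaw, then turned about tool x by tilt deg
    return Ro.from_euler('xyz',[180,0,yaw],degrees=True)*Ro.from_rotvec([np.radians(tilt),0,0])
def now():
    o=env.get_obs(); return np.array(o['tool_pos']),Ro.from_euler('xyz',o['tool_rot'],degrees=True)
def plan(poses,f,start=None):
    """rows through poses [(p,R)] in tool axes, rounded, the rounding carried along"""
    p,R=start or now(); rows=[]
    for q,S in poses:
        dp=np.round(R.inv().apply(np.array(q)-p)*1e3); dr=np.round((R.inv()*S).as_rotvec(),3)
        rows.append({'dp':[int(x) for x in dp],'dr':[float(x) for x in dr],'fingers':f}); p=p+R.apply(dp/1e3); R=R*Ro.from_rotvec(dr)
    for i in range(0,len(rows),5): print(json.dumps(rows[i:i+5]))
    print('end',p.round(4),R.as_euler('xyz',degrees=True).round(2)); return p,R
def lin(a,b,n,sm=True):
    (p,R),(q,S)=a,b; w=(R.inv()*S).as_rotvec(); s=np.arange(1,n+1)/n
    return [(p+(q-p)*t,R*Ro.from_rotvec(w*t)) for t in s]
E
python3 - <<'E'
from h import *
p,R=now()
r0,a0=np.hypot(*p[:2]),np.arctan2(p[1],p[0]); T=np.array([.4785,.2905]); r1,a1=np.hypot(*T),np.arctan2(T[1],T[0])
P=[]
for t in np.arange(1,21)/20:
    r=r0+(r1-r0)*t;a=a0+(a1-a0)*t;P.append(([r*np.cos(a),r*np.sin(a),.222],down(19.4+(79.1-19.4)*t)))
plan(P,0)
E
```

```text
[{"dp": [57, -7, 0], "dr": [-0.002, 0.0, -0.052], "fingers": 0}, {"dp": [57, -9, 0], "dr": [0.0, 0.0, -0.052], "fingers": 0}, {"dp": [56, -11, 0], "dr": [0.0, 0.0, -0.052], "fingers": 0}, {"dp": [55, -13, 0], "dr": [0.0, 0.0, -0.052], "fingers": 0}, {"dp": [54, -15, 0], "dr": [0.0, 0.0, -0.052], "fingers": 0}]
[{"dp": [53, -17, 0], "dr": [0.0, 0.0, -0.052], "fingers": 0}, {"dp": [52, -19, 0], "dr": [0.0, 0.0, -0.052], "fingers": 0}, {"dp": [51, -21, 0], "dr": [0.0, 0.0, -0.053], "fingers": 0}, {"dp": [49, -22, -1], "dr": [0.0, 0.0, -0.052], "fingers": 0}, {"dp": [49, -24, 0], "dr": [0.0, 0.0, -0.052], "fingers": 0}]
[{"dp": [47, -26, 0], "dr": [0.0, 0.0, -0.052], "fingers": 0}, {"dp": [46, -27, 0], "dr": [0.0, 0.0, -0.052], "fingers": 0}, {"dp": [45, -28, 0], "dr": [0.0, 0.0, -0.052], "fingers": 0}, {"dp": [43, -30, 0], "dr": [0.0, 0.0, -0.052], "fingers": 0}, {"dp": [41, -32, 0], "dr": [0.0, 0.0, -0.052], "fingers": 0}]
[{"dp": [40, -32, 0], "dr": [0.0, 0.0, -0.052], "fingers": 0}, {"dp": [39, -34, 0], "dr": [0.0, 0.0, -0.052], "fingers": 0}, {"dp": [37, -35, 0], "dr": [0.0, 0.0, -0.053], "fingers": 0}, {"dp": [35, -36, 0], "dr": [0.0, 0.0, -0.052], "fingers": 0}, {"dp": [34, -37, 0], "dr": [0.0, 0.0, -0.052], "fingers": 0}]
end [0.4788 0.2902 0.2223] [1.800e+02 1.000e-02 7.912e+01]
```

Request:
step_arm(
  moves=[
    {"dp": [57, -7, 0], "dr": [0, 0, -0.052], "fingers": 0},
    {"dp": [57, -9, 0], "dr": [0, 0, -0.052], "fingers": 0},
    {"dp": [56, -11, 0], "dr": [0, 0, -0.052], "fingers": 0},
    {"dp": [55, -13, 0], "dr": [0, 0, -0.052], "fingers": 0},
    {"dp": [54, -15, 0], "dr": [0, 0, -0.052], "fingers": 0},
  ],
  squeeze=25,
)

```text
time_s: 0.72
tool_pos: [0.4444, -0.4436, 0.2219]
tool_rot: [-180.0, 0.0, 34.4]
force: [1.1, -1.1, -0.5]
grip_width: 0.0871
grasp_force: 0.0
```

Request:
step_arm(
  moves=[
    {"dp": [53, -17, 0], "dr": [0, 0, -0.052], "fingers": 0},
    {"dp": [52, -19, 0], "dr": [0, 0, -0.052], "fingers": 0},
    {"dp": [51, -21, 0], "dr": [0, 0, -0.053], "fingers": 0},
    {"dp": [0, 0, 0], "dr": [0, 0, 0], "fingers": 0},
    {"dp": [0, 0, 0], "dr": [0, 0, 0], "fingers": 0},
  ],
)

```text
time_s: 1.35
tool_pos: [0.5321, -0.3059, 0.2221]
tool_rot: [-180.0, 0.1, 43.3]
force: [-0.8, -0.8, 0.3]
grip_width: 0.0872
grasp_force: 0.0
```

```bash
python3 - <<'E'
from h import *
m=env.camera_model('wrist'); o=env.get_obs(); snap('wrist','w1.png'); json.dump({k:np.array(v).tolist() for k,v in m.items()},open('w1.json','w'))
print(o['time_s'],o['tool_pos'],o['tool_rot'],o['qpos'].round(1),abs(o['joint_velocities']).max(),o['force'])
E
```

```text
1.35 [ 0.53211062 -0.30593336  0.22214032] [-1.79977485e+02  6.60746661e-02  4.33031952e+01] [ 44.2  15.2 -20.4  88.1   5.4  77.8 -23.3] 1.555003554938677 [-0.75039306 -0.80249182  0.34300069]
```

View pics/w1.png

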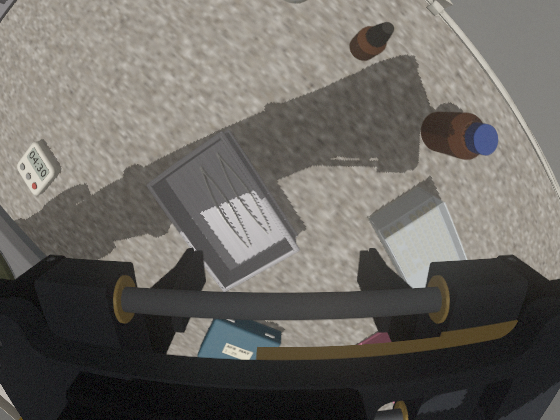

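The tray with forceps appears with rim corners near (226,131), (149,185), (225,288), (295,247).

```bash
python3 - <<'E'
from h import *
m=json.load(open('w1.json'))
P=np.array([onz('wrist',*p,.05,m) for p in [(226,131),(149,185),(225,288),(295,247)]])
print(P.round(4).tolist(),P.mean(0))
for i in range(4):
    d=P[(i+1)%4]-P[i];print(np.linalg.norm(d),np.degrees(np.arctan2(d[1],d[0])))
p,R=now()
r0,a0=np.hypot(*p[:2]),np.arctan2(p[1],p[0]); T=np.array([.4785,.2905]); r1,a1=np.hypot(*T),np.arctan2(T[1],T[0])
Q=[]
for t in np.arange(1,13)/12:
    r=r0+(r1-r0)*t;a=a0+(a1-a0)*t;Q.append(([r*np.cos(a),r*np.sin(a),.222],down(43.3+(79.1-43.3)*t)))
plan(Q,0)
E
```

```text
[[0.5413, -0.2171, 0.05], [0.4394, -0.1897, 0.05], [0.4024, -0.3337, 0.05], [0.4978, -0.3567, 0.05]] [ 0.47022684 -0.27431877  0.05      ]
0.10549793121092299 164.92639423732155
0.1486664410485156 -104.40596315211664
0.09810086764744332 -13.578679847856751
0.14620813021014475 72.69284874456642
[{"dp": [50, -22, 0], "dr": [-0.0, 0.001, -0.054], "fingers": 0}, {"dp": [49, -24, 0], "dr": [-0.0, 0.0, -0.052], "fingers": 0}, {"dp": [47, -26, 0], "dr": [-0.0, 0.0, -0.052], "fingers": 0}, {"dp": [46, -27, 0], "dr": [-0.0, 0.0, -0.052], "fingers": 0}, {"dp": [45, -28, 0], "dr": [-0.0, 0.0, -0.052], "fingers": 0}]
[{"dp": [43, -30, 0], "dr": [-0.0, 0.0, -0.052], "fingers": 0}, {"dp": [42, -32, 0], "dr": [-0.0, 0.0, -0.052], "fingers": 0}, {"dp": [40, -33, 0], "dr": [-0.0, 0.0, -0.052], "fingers": 0}, {"dp": [39, -34, 0], "dr": [-0.0, 0.0, -0.052], "fingers": 0}, {"dp": [37, -35, 0], "dr": [-0.0, 0.0, -0.053], "fingers": 0}]
[{"dp": [35, -36, 0], "dr": [-0.0, 0.0, -0.052], "fingers": 0}, {"dp": [34, -37, 0], "dr": [-0.0, 0.0, -0.052], "fingers": 0}]
end [0.4785 0.2903 0.2221] [-179.98    0.     79.12]
```

Request:
step_arm(
  moves=[
    {"dp": [50, -22, 0], "dr": [0, 0, -0.054], "fingers": 0},
    {"dp": [49, -24, 0], "dr": [0, 0, -0.052], "fingers": 0},
    {"dp": [47, -26, 0], "dr": [0, 0, -0.052], "fingers": 0},
    {"dp": [46, -27, 0], "dr": [0, 0, -0.052], "fingers": 0},
    {"dp": [45, -28, 0], "dr": [0, 0, -0.052], "fingers": 0},
  ],
)

```text
time_s: 2.02
tool_pos: [0.5905, -0.0455, 0.2223]
tool_rot: [180.0, 0.0, 58.2]
force: [0.3, 0.1, -0.2]
grip_width: 0.0869
grasp_force: 0.0
```

Request:
step_arm(
  moves=[
    {"dp": [43, -30, 0], "dr": [0, 0, -0.052], "fingers": 0},
    {"dp": [42, -32, 0], "dr": [0, 0, -0.052], "fingers": 0},
    {"dp": [40, -33, 0], "dr": [0, 0, -0.052], "fingers": 0},
    {"dp": [39, -34, 0], "dr": [0, 0, -0.052], "fingers": 0},
    {"dp": [37, -35, 0], "dr": [0, 0, -0.053], "fingers": 0},
  ],
)

```text
time_s: 2.65
tool_pos: [0.5308, 0.2054, 0.2223]
tool_rot: [180.0, 0.0, 73.2]
force: [-0.3, 0.5, -0.2]
grip_width: 0.0871
grasp_force: 0.0
```

Request:
step_arm(
  moves=[
    {"dp": [35, -36, 0], "dr": [0, 0, -0.052], "fingers": 0},
    {"dp": [34, -37, 0], "dr": [0, 0, -0.052], "fingers": 0},
    {"dp": [0, 0, 30], "dr": [0, 0, 0], "fingers": 0},
    {"dp": [0, 0, 20], "dr": [0, 0, 0], "fingers": 0},
    {"dp": [0, 0, 0], "dr": [0, 0, 0], "fingers": 0},
  ],
)

```text
time_s: 3.28
tool_pos: [0.4784, 0.289, 0.1705]
tool_rot: [-179.8, 0.2, 79.0]
force: [0.2, 0.2, 0.5]
grip_width: 0.0868
grasp_force: 0.0
```

```bash
python3 - <<'E'
from h import *
m=env.camera_model('wrist'); o=env.get_obs(); snap('wrist','w2.png'); json.dump({k:np.array(v).tolist() for k,v in m.items()},open('w2.json','w'))
print(o['time_s'],o['tool_pos'],o['tool_rot'],o['qpos'].round(1))
E
```

```text
3.275 [0.47835009 0.28895327 0.17050965] [-1.79827103e+02  1.59431547e-01  7.90316523e+01] [  5.7  13.9 -45.1  98.8  10.3  71.8 -52.8]
```

View pics/w2.png

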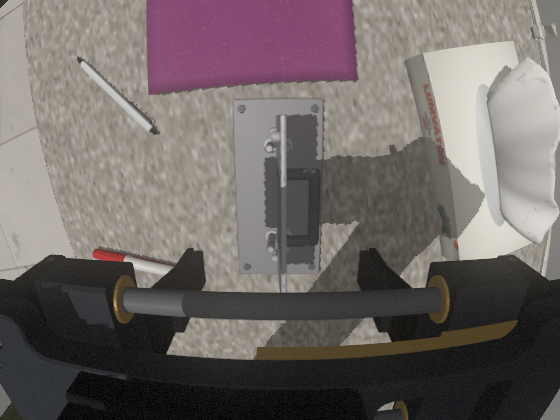

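The wrist view shows the lid edge centred between the fingers, running from (283,114) to (281,292) and parallel to the tool x axis. I go down, pinch it and lift.

Request:
step_arm(
  moves=[
    {"dp": [1, 0, 30], "dr": [0, 0, 0], "fingers": 0},
    {"dp": [0, 0, 30], "dr": [0, 0, 0], "fingers": 0.4},
    {"dp": [0, 0, 23], "dr": [0, 0, 0], "fingers": 0.6},
    {"dp": [0, 0, 0], "dr": [0, 0, 0], "fingers": 1},
    {"dp": [0, 0, 0], "dr": [0, 0, 0], "fingers": 1},
  ],
  squeeze=25,
)

```text
time_s: 3.95
tool_pos: [0.4797, 0.2929, 0.091]
tool_rot: [179.9, -0.1, 79.2]
force: [-0.6, -0.1, 1.2]
grip_width: 0.0548
grasp_force: 0.0
```

Request:
step_arm(
  moves=[
    {"dp": [0, 0, 0], "dr": [0, 0, 0], "fingers": 1},
    {"dp": [0, 0, 0], "dr": [0, 0, 0], "fingers": 1},
    {"dp": [0, 0, 0], "dr": [0, 0, 0], "fingers": 1},
    {"dp": [0, 0, 0], "dr": [0, 0, 0], "fingers": 1},
    {"dp": [0, 0, 0], "dr": [0, 0, 0], "fingers": 1},
  ],
)

```text
time_s: 4.58
tool_pos: [0.4784, 0.2926, 0.0895]
tool_rot: [-180.0, 0.0, 79.2]
force: [0.4, 1.5, 0.2]
grip_width: 0.0059
grasp_force: 0.0
```

```bash
python3 - <<'E'
from h import *
m=json.load(open('w2.json'))
print(onz('wrist',283,114,.118,m),onz('wrist',281,292,.118,m))
E
```

```text
[0.49441895 0.3714338  0.118     ] [0.46835997 0.24453898 0.118     ]
```

Request:
step_arm(
  moves=[
    {"dp": [0, 0, 0], "dr": [0, 0, 0], "fingers": 1},
    {"dp": [0, 0, 0], "dr": [0, 0, 0], "fingers": 1},
    {"dp": [0, 0, -10], "dr": [0, 0, 0], "fingers": 1},
    {"dp": [0, 0, -15], "dr": [0, 0, 0], "fingers": 1},
    {"dp": [0, 0, -20], "dr": [0, 0, 0], "fingers": 1},
  ],
)

```text
time_s: 5.2
tool_pos: [0.4786, 0.2925, 0.1357]
tool_rot: [180.0, 0.0, 79.2]
force: [0.6, 0.6, -1.7]
grip_width: 0.0038
grasp_force: 25.0
```

Request:
step_arm(
  moves=[
    {"dp": [0, 0, -25], "dr": [0, 0, 0], "fingers": 1},
    {"dp": [0, 0, -25], "dr": [0, 0, 0], "fingers": 1},
    {"dp": [0, 0, -20], "dr": [0, 0, 0], "fingers": 1},
    {"dp": [0, 0, 0], "dr": [0, 0, 0], "fingers": 1},
    {"dp": [0, 0, 0], "dr": [0, 0, 0], "fingers": 1},
  ],
)

```text
time_s: 5.82
tool_pos: [0.4782, 0.2921, 0.2039]
tool_rot: [-180.0, 0.0, 79.2]
force: [-0.1, -0.6, -1.9]
grip_width: 0.0036
grasp_force: 25.0
```

```bash
python3 - <<'E'
from h import *
a=now(); b=(np.array([.54,.06,.205]),down(0))
e=plan(lin(a,b,12),1)
c=(np.array([.54,.01,.12]),down(0,-45))
plan(lin(e,c,8),1,e)
E
```

```text
[{"dp": [-18, 9, 0], "dr": [0.0, 0.0, 0.115], "fingers": 1}, {"dp": [-17, 10, 0], "dr": [0.0, 0.0, 0.115], "fingers": 1}, {"dp": [-16, 13, 0], "dr": [0.0, 0.0, 0.116], "fingers": 1}, {"dp": [-14, 14, 0], "dr": [0.0, 0.0, 0.115], "fingers": 1}, {"dp": [-12, 16, 0], "dr": [0.0, 0.0, 0.115], "fingers": 1}]
[{"dp": [-10, 17, 0], "dr": [0.0, 0.0, 0.115], "fingers": 1}, {"dp": [-9, 18, -1], "dr": [0.0, 0.001, 0.116], "fingers": 1}, {"dp": [-6, 19, 0], "dr": [0.0, -0.0, 0.115], "fingers": 1}, {"dp": [-4, 20, 0], "dr": [0.0, -0.0, 0.115], "fingers": 1}, {"dp": [-2, 20, 0], "dr": [0.0, -0.0, 0.115], "fingers": 1}]
[{"dp": [1, 20, 0], "dr": [0.0, -0.0, 0.115], "fingers": 1}, {"dp": [3, 19, 0], "dr": [0.0, -0.0, 0.116], "fingers": 1}]
end [0.5401 0.0605 0.205 ] [ 1.7999e+02 -1.0000e-02 -2.0000e-02]
[{"dp": [0, 6, 11], "dr": [-0.098, -0.0, -0.0], "fingers": 1}, {"dp": [0, 6, 11], "dr": [-0.098, -0.0, -0.0], "fingers": 1}, {"dp": [0, 4, 11], "dr": [-0.098, 0.0, -0.0], "fingers": 1}, {"dp": [0, 3, 12], "dr": [-0.099, 0.0, -0.0], "fingers": 1}, {"dp": [0, 1, 13], "dr": [-0.098, 0.0, -0.0], "fingers": 1}]
[{"dp": [0, 1, 12], "dr": [-0.098, 0.0, -0.0], "fingers": 1}, {"dp": [0, -1, 12], "dr": [-0.098, 0.0, -0.0], "fingers": 1}, {"dp": [0, -2, 13], "dr": [-0.098, 0.0, -0.0], "fingers": 1}]
end [0.5401 0.0101 0.1195] [ 1.3501e+02 -1.0000e-02 -2.0000e-02]
```

Request:
step_arm(
  moves=[
    {"dp": [-18, 9, 0], "dr": [0, 0, 0.115], "fingers": 1},
    {"dp": [-17, 10, 0], "dr": [0, 0, 0.115], "fingers": 1},
    {"dp": [-16, 13, 0], "dr": [0, 0, 0.116], "fingers": 1},
    {"dp": [-14, 14, 0], "dr": [0, 0, 0.115], "fingers": 1},
    {"dp": [-12, 16, 0], "dr": [0, 0, 0.115], "fingers": 1},
  ],
)

```text
time_s: 6.45
tool_pos: [0.5036, 0.1947, 0.2031]
tool_rot: [-179.9, 0.1, 46.0]
force: [0.2, 0.5, -1.6]
grip_width: 0.0035
grasp_force: 25.0
```

Request:
step_arm(
  moves=[
    {"dp": [-10, 17, 0], "dr": [0, 0, 0.115], "fingers": 1},
    {"dp": [-9, 18, 0], "dr": [0, 0, 0.116], "fingers": 1},
    {"dp": [-6, 19, 0], "dr": [0, 0, 0.115], "fingers": 1},
    {"dp": [-4, 20, 0], "dr": [0, 0, 0.115], "fingers": 1},
    {"dp": [-2, 20, 0], "dr": [0, 0, 0.115], "fingers": 1},
  ],
)

```text
time_s: 7.08
tool_pos: [0.529, 0.0978, 0.203]
tool_rot: [-180.0, 0.1, 13.0]
force: [0.3, 0.8, -1.2]
grip_width: 0.0039
grasp_force: 25.0
```

Request:
step_arm(
  moves=[
    {"dp": [1, 20, 0], "dr": [0, 0, 0.115], "fingers": 1},
    {"dp": [3, 19, 0], "dr": [0, 0, 0.116], "fingers": 1},
    {"dp": [0, 6, 11], "dr": [-0.098, 0, 0], "fingers": 1},
    {"dp": [0, 6, 11], "dr": [-0.098, 0, 0], "fingers": 1},
    {"dp": [0, 4, 11], "dr": [-0.098, 0, 0], "fingers": 1},
  ],
)

```text
time_s: 7.7
tool_pos: [0.5398, 0.0413, 0.1717]
tool_rot: [163.0, 0.1, -0.0]
force: [-0.2, -0.5, -1.5]
grip_width: 0.0038
grasp_force: 25.0
```

```bash
python3 - <<'E'
from h import *
o=env.get_obs(); print(o['tool_pos'],o['tool_rot'],o['qpos'].round(1))
E
```

```text
[0.53976815 0.04131703 0.17173798] [ 1.62967589e+02  8.56741162e-02 -2.92999733e-02] [   9.2   12.3  -30.8  100.2   22.7   76.8 -118.1]
```

Request:
step_arm(
  moves=[
    {"dp": [0, 3, 12], "dr": [-0.099, 0, 0], "fingers": 1},
    {"dp": [0, 1, 13], "dr": [-0.098, 0, 0], "fingers": 1},
    {"dp": [0, 1, 12], "dr": [-0.098, 0, 0], "fingers": 1},
    {"dp": [0, -1, 12], "dr": [-0.098, 0, 0], "fingers": 1},
    {"dp": [0, -2, 13], "dr": [-0.098, 0, 0], "fingers": 1},
  ],
)

```text
time_s: 8.32
tool_pos: [0.5399, 0.0107, 0.1174]
tool_rot: [134.9, 0.1, 0.0]
force: [-0.2, 0.8, -1.7]
grip_width: 0.0036
grasp_force: 25.0
```

```bash
python3 - <<'E'
from h import *
o=env.get_obs(); print(o['tool_pos'],o['tool_rot'],o['qpos'].round(1)); snap('side','s2.png')
i=cv2.imread('pics/s2.png')[170:350,180:420];cv2.imwrite('pics/s2c.png',cv2.resize(i,None,fx=3,fy=3))
E
```

```text
[0.53990461 0.01067272 0.11740062] [1.34873247e+02 7.96057825e-02 4.45904386e-02] [  -6.3   26.6  -27.9  101.2   47.5   88.9 -140.6]
```

View pics/s2c.png

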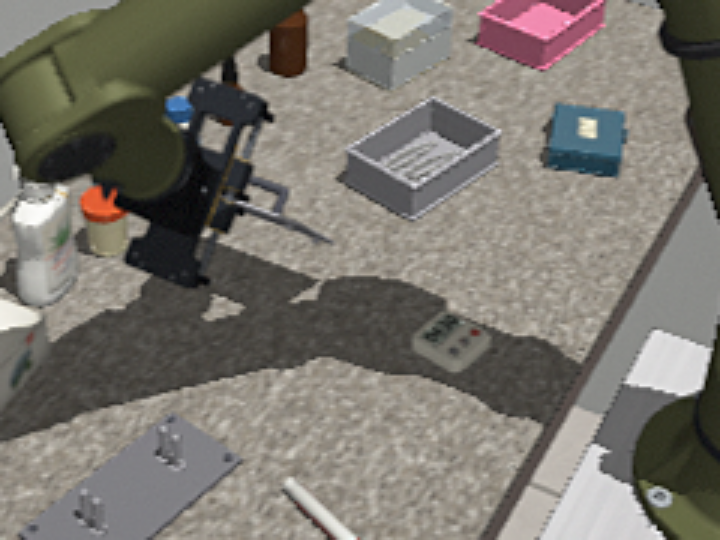

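The lid hangs tilted at 45° in the gripper with the handle up, above clear worktop. Next I lower its far edge to contact.

Request:
step_arm(
  moves=[
    {"dp": [0, -10, 10], "dr": [0, 0, 0], "fingers": 1},
    {"dp": [0, -10, 10], "dr": [0, 0, 0], "fingers": 1},
    {"dp": [0, -10, 10], "dr": [0, 0, 0], "fingers": 1},
    {"dp": [0, -5, 5], "dr": [0, 0, 0], "fingers": 1},
    {"dp": [0, 0, 0], "dr": [0, 0, 0], "fingers": 1},
  ],
)

```text
time_s: 9.0
tool_pos: [0.5401, 0.0102, 0.0691]
tool_rot: [135.0, 0.0, -0.0]
force: [0.9, 0.1, -1.2]
grip_width: 0.0041
grasp_force: 25.0
```

Request:
step_arm(
  moves=[
    {"dp": [0, -1, 1], "dr": [0, 0, 0], "fingers": 1},
    {"dp": [0, -1, 1], "dr": [0, 0, 0], "fingers": 1},
    {"dp": [0, -1, 1], "dr": [0, 0, 0], "fingers": 1},
    {"dp": [0, 0, 0], "dr": [0, 0, 0], "fingers": 1},
    {"dp": [0, 0, 0], "dr": [0, 0, 0], "fingers": 1},
  ],
)

```text
time_s: 9.62
tool_pos: [0.5404, 0.0105, 0.0653]
tool_rot: [135.0, -0.0, -0.0]
force: [0.2, 0.3, -1.5]
grip_width: 0.0039
grasp_force: 25.0
```

Request:
step_arm(
  moves=[
    {"dp": [0, -1, 1], "dr": [0, 0, 0], "fingers": 1},
    {"dp": [0, -1, 1], "dr": [0, 0, 0], "fingers": 1},
    {"dp": [0, -1, 1], "dr": [0, 0, 0], "fingers": 1},
    {"dp": [0, 0, 0], "dr": [0, 0, 0], "fingers": 1},
    {"dp": [0, 0, 0], "dr": [0, 0, 0], "fingers": 1},
  ],
)

```text
time_s: 10.25
tool_pos: [0.5403, 0.0105, 0.061]
tool_rot: [135.0, 0.0, -0.0]
force: [-0.9, 0.9, -0.0]
grip_width: 0.0038
grasp_force: 25.0
```

Request:
step_arm(
  moves=[
    {"dp": [0, 0, 0], "dr": [0, 0, 0], "fingers": 0.7},
    {"dp": [0, 0, 0], "dr": [0, 0, 0], "fingers": 0.7},
    {"dp": [0, 0, 0], "dr": [0, 0, 0], "fingers": 0.7},
    {"dp": [0, 0, 0], "dr": [0, 0, 0], "fingers": 0.7},
    {"dp": [0, 0, 0], "dr": [0, 0, 0], "fingers": 0.7},
  ],
)

```text
time_s: 10.88
tool_pos: [0.5404, 0.0105, 0.061]
tool_rot: [135.0, -0.0, -0.0]
force: [-0.2, -0.7, -0.3]
grip_width: 0.0259
grasp_force: 0.3
```

Request:
step_arm(
  moves=[
    {"dp": [0, -5, -1], "dr": [0, 0, 0], "fingers": 0.7},
    {"dp": [0, -5, -1], "dr": [0, 0, 0], "fingers": 0.7},
    {"dp": [0, -5, -1], "dr": [0, 0, 0], "fingers": 0.7},
    {"dp": [0, -5, -1], "dr": [0, 0, 0], "fingers": 0.7},
    {"dp": [0, -5, -1], "dr": [0, 0, 0], "fingers": 0.7},
  ],
)

```text
time_s: 11.5
tool_pos: [0.5403, 0.0321, 0.0466]
tool_rot: [135.0, 0.0, 0.0]
force: [-0.4, -0.1, -0.6]
grip_width: 0.0262
grasp_force: 0.3
```

Request:
step_arm(
  moves=[
    {"dp": [0, -5, -1], "dr": [0, 0, 0], "fingers": 0.7},
    {"dp": [0, -5, -1], "dr": [0, 0, 0], "fingers": 0.7},
    {"dp": [0, -5, -1], "dr": [0, 0, 0], "fingers": 0.7},
    {"dp": [0, -5, -1], "dr": [0, 0, 0], "fingers": 0.7},
    {"dp": [0, -5, -1], "dr": [0, 0, 0], "fingers": 0.7},
  ],
)

```text
time_s: 12.12
tool_pos: [0.5404, 0.0533, 0.0325]
tool_rot: [135.0, -0.0, -0.0]
force: [0.7, 0.0, -0.8]
grip_width: 0.0258
grasp_force: 0.2
```

```bash
python3 - <<'E'
from h import *
snap('side','s3.png')
i=cv2.imread('pics/s3.png')[190:310,210:370];cv2.imwrite('pics/s3c.png',cv2.resize(i,None,fx=4,fy=4))
E
```

View pics/s3c.png

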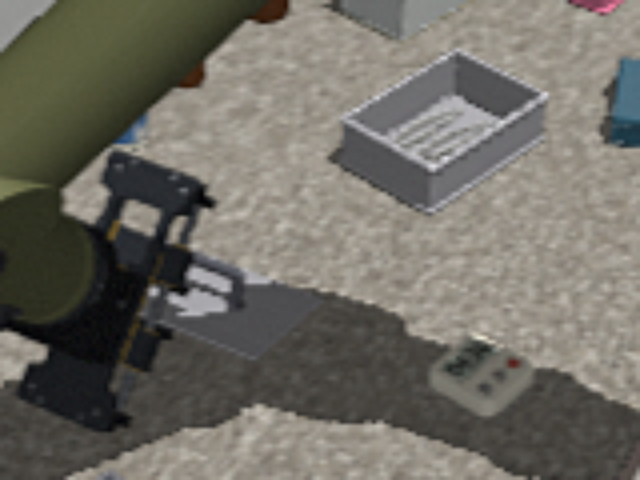

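The lid lies nearly flat with the handle up, its near edge still on the lower finger. I back off sideways, then rise.

Request:
step_arm(
  moves=[
    {"dp": [0, -6, -6], "dr": [0, 0, 0], "fingers": 0.7},
    {"dp": [0, -7, -7], "dr": [0, 0, 0], "fingers": 0.7},
    {"dp": [0, -10, -10], "dr": [0, 0, 0], "fingers": 0.7},
    {"dp": [0, -10, -10], "dr": [0, 0, 0], "fingers": 0.7},
    {"dp": [0, 0, -30], "dr": [0, 0, 0], "fingers": 0.7},
  ],
)

```text
time_s: 12.8
tool_pos: [0.5394, 0.1211, 0.0529]
tool_rot: [134.9, 0.2, -0.0]
force: [-0.2, 0.7, 0.1]
grip_width: 0.0264
grasp_force: 0.0
```

Request:
step_arm(
  moves=[
    {"dp": [0, 15, -30], "dr": [0, 0, 0], "fingers": 0.4},
    {"dp": [0, 25, -30], "dr": [0.1, 0, 0], "fingers": 0},
    {"dp": [0, 25, -30], "dr": [0.17, 0, 0], "fingers": 0},
    {"dp": [0, 20, -25], "dr": [0.17, 0, 0], "fingers": 0},
    {"dp": [0, 20, -10], "dr": [0.17, 0, 0], "fingers": 0},
  ],
)

```text
time_s: 13.42
tool_pos: [0.5414, 0.1167, 0.2148]
tool_rot: [170.3, -0.3, 0.2]
force: [0.6, -1.1, -0.7]
grip_width: 0.0681
grasp_force: 0.0
```

```bash
python3 - <<'E'
from h import *
o=env.get_obs(); print(o['qpos'].round(1),o['tool_rot'])
a=now(); plan(lin(a,(np.array([.50,.04,.21]),down(0)),5),0)
E
```

```text
[  10.1   11.5  -35.2   95.1   15.8   79.6 -118. ] [170.34580735  -0.30174688   0.21736681]
[{"dp": [-8, 15, 3], "dr": [0.034, -0.001, 0.001], "fingers": 0}, {"dp": [-9, 15, 3], "dr": [0.033, -0.001, 0.0], "fingers": 0}, {"dp": [-8, 15, 3], "dr": [0.034, -0.001, 0.001], "fingers": 0}, {"dp": [-8, 15, 2], "dr": [0.034, -0.001, 0.001], "fingers": 0}, {"dp": [-9, 16, 1], "dr": [0.033, -0.002, 0.0], "fingers": 0}]
end [0.4996 0.0397 0.2103] [1.7997e+02 2.0000e-02 2.0000e-02]
```

Request:
step_arm(
  moves=[
    {"dp": [-8, 15, 3], "dr": [0.034, 0, 0], "fingers": 0},
    {"dp": [-9, 15, 3], "dr": [0.033, 0, 0], "fingers": 0},
    {"dp": [-8, 15, 3], "dr": [0.034, 0, 0], "fingers": 0},
    {"dp": [-8, 15, 2], "dr": [0.034, 0, 0], "fingers": 0},
    {"dp": [-9, 16, 1], "dr": [0.033, 0, 0], "fingers": 0},
  ],
)

```text
time_s: 14.05
tool_pos: [0.498, 0.0375, 0.2079]
tool_rot: [179.7, 0.0, 0.1]
force: [0.0, -0.5, -0.8]
grip_width: 0.0868
grasp_force: 0.0
```

Request:
step_arm(
  moves=[
    {"dp": [-20, 10, 0], "dr": [0, 0, 0], "fingers": 0},
    {"dp": [-10, 10, 0], "dr": [0, 0, 0], "fingers": 0},
    {"dp": [0, 5, 0], "dr": [0, 0, 0], "fingers": 0},
    {"dp": [0, 0, 0], "dr": [0, 0, 0], "fingers": 0},
    {"dp": [0, 0, 0], "dr": [0, 0, 0], "fingers": 0},
  ],
)

```text
time_s: 14.68
tool_pos: [0.4688, 0.0128, 0.2078]
tool_rot: [179.6, -0.0, 0.0]
force: [-0.4, 1.1, 0.7]
grip_width: 0.0871
grasp_force: 0.0
```

```bash
python3 - <<'E'
from h import *
m=env.camera_model('wrist'); o=env.get_obs(); snap('wrist','w3.png'); json.dump({k:np.array(v).tolist() for k,v in m.items()},open('w3.json','w'))
print(o['time_s'],o['tool_pos'],o['tool_rot'],o['qpos'].round(1))
E
```

```text
14.675 [0.46877668 0.01278221 0.20784528] [ 1.79623044e+02 -3.12937543e-03  4.65798607e-02] [ 24.5  -2.4 -28.6 108.   -0.8  74.1 -93.8]
```

View pics/w3.png

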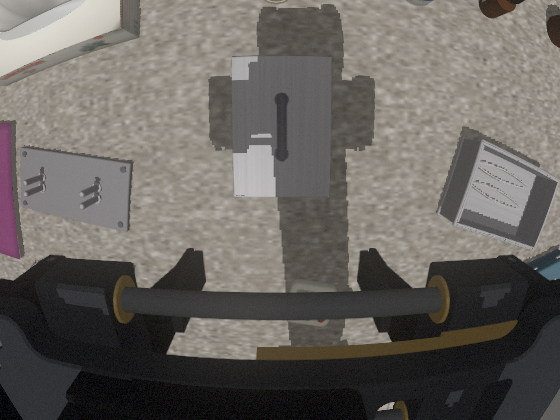

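The lid lies flat and handle up, with corners (232,56), (331,57), (331,197), (233,196). The handle bar runs (282,98)-(283,157).

```bash
python3 - <<'E'
from h import *
m=json.load(open('w3.json'))
P=np.array([onz('wrist',*p,.010,m) for p in [(232,56),(331,57),(331,197),(233,196)]])
print(P.round(4).tolist(),P.mean(0),[np.linalg.norm(P[i]-P[i-1]).round(4) for i in range(4)])
for a,b in((3,0),(2,1)):
    d=P[b]-P[a];print(np.degrees(np.arctan2(d[1],d[0])))
H=np.array([onz('wrist',*p,.037,m) for p in [(282,93),(283,161)]]);print('handle',H,H.mean(0))
E
```

```text
[[0.6179, 0.0666, 0.01], [0.6169, -0.0411, 0.01], [0.4584, -0.044, 0.01], [0.4597, 0.0683, 0.01]] [0.53820839 0.01247113 0.01      ] [np.float64(0.1581), np.float64(0.1077), np.float64(0.1585), np.float64(0.1123)]
-0.6145940604650738
1.0406087946764897
handle [[0.5730247  0.01255893 0.037     ]
 [0.5032817  0.01152914 0.037     ]] [0.5381532  0.01204403 0.037     ]
```

Request:
step_arm(
  moves=[
    {"dp": [35, 0, 20], "dr": [0.007, 0, 0], "fingers": 0},
    {"dp": [34, 1, 40], "dr": [0, 0, 0], "fingers": 0},
    {"dp": [0, 0, 50], "dr": [0, 0, 0], "fingers": 0},
    {"dp": [0, 0, 45], "dr": [0, 0, 0], "fingers": 0},
    {"dp": [0, 0, 20], "dr": [0, 0, 0], "fingers": 0.2},
  ],
)

```text
time_s: 15.35
tool_pos: [0.5354, 0.0115, 0.0296]
tool_rot: [-179.9, 0.3, 0.0]
force: [-0.4, -0.7, -0.0]
grip_width: 0.0829
grasp_force: 0.0
```

Request:
step_arm(
  moves=[
    {"dp": [0, 0, 10], "dr": [0, 0, 0], "fingers": 0.4},
    {"dp": [0, 0, 4], "dr": [0, 0, 0], "fingers": 0.6},
    {"dp": [0, 0, 0], "dr": [0, 0, 0], "fingers": 0.8},
    {"dp": [0, 0, 0], "dr": [0, 0, 0], "fingers": 1},
    {"dp": [0, 0, 0], "dr": [0, 0, 0], "fingers": 1},
  ],
  squeeze=30,
)

```text
time_s: 15.98
tool_pos: [0.5379, 0.0109, 0.0196]
tool_rot: [180.0, -0.1, -0.0]
force: [0.2, 0.3, 0.7]
grip_width: 0.0353
grasp_force: 0.0
```

Request:
step_arm(
  moves=[
    {"dp": [0, 0, 0], "dr": [0, 0, 0], "fingers": 1},
    {"dp": [0, 0, 0], "dr": [0, 0, 0], "fingers": 1},
    {"dp": [0, 0, 0], "dr": [0, 0, 0], "fingers": 1},
    {"dp": [0, 0, 0], "dr": [0, 0, 0], "fingers": 1},
    {"dp": [0, 0, 0], "dr": [0, 0, 0], "fingers": 1},
  ],
)

```text
time_s: 16.6
tool_pos: [0.5374, 0.0109, 0.0189]
tool_rot: [180.0, -0.0, -0.0]
force: [-0.9, -0.5, 0.4]
grip_width: 0.0091
grasp_force: 30.0
```

Request:
step_arm(
  moves=[
    {"dp": [0, 0, -10], "dr": [0, 0, 0], "fingers": 1},
    {"dp": [0, 0, -25], "dr": [0, 0, 0], "fingers": 1},
    {"dp": [0, 0, -35], "dr": [0, 0, 0], "fingers": 1},
    {"dp": [0, 0, -35], "dr": [0, 0, 0], "fingers": 1},
    {"dp": [0, 0, -20], "dr": [0, 0, 0], "fingers": 1},
  ],
)

```text
time_s: 17.23
tool_pos: [0.5381, 0.0112, 0.1463]
tool_rot: [180.0, -0.2, -0.0]
force: [1.1, 0.5, -1.3]
grip_width: 0.0086
grasp_force: 30.0
```

```bash
python3 - <<'E'
from h import *
a=now(); b=(np.array([.47,-.2745,.14]),down(75.7))
plan(lin(a,b,13),1)
E
```

```text
[{"dp": [-5, 22, 0], "dr": [0.0, -0.0, -0.102], "fingers": 1}, {"dp": [-8, 21, 1], "dr": [0.0, -0.0, -0.101], "fingers": 1}, {"dp": [-9, 21, 0], "dr": [0.001, -0.0, -0.102], "fingers": 1}, {"dp": [-12, 19, 1], "dr": [-0.0, -0.001, -0.102], "fingers": 1}, {"dp": [-13, 18, 0], "dr": [-0.0, 0.0, -0.101], "fingers": 1}]
[{"dp": [-16, 17, 1], "dr": [0.0, -0.0, -0.102], "fingers": 1}, {"dp": [-17, 15, 0], "dr": [0.0, -0.0, -0.101], "fingers": 1}, {"dp": [-18, 13, 1], "dr": [0.0, -0.0, -0.102], "fingers": 1}, {"dp": [-19, 12, 0], "dr": [0.001, -0.0, -0.102], "fingers": 1}, {"dp": [-21, 9, 1], "dr": [-0.0, -0.001, -0.101], "fingers": 1}]
[{"dp": [-21, 7, 0], "dr": [-0.0, 0.0, -0.102], "fingers": 1}, {"dp": [-22, 5, 1], "dr": [0.0, -0.0, -0.102], "fingers": 1}, {"dp": [-23, 2, 0], "dr": [0.0, -0.0, -0.101], "fingers": 1}]
end [ 0.4697 -0.2746  0.1402] [ 1.7999e+02 -1.0000e-02  7.5690e+01]
```

Request:
step_arm(
  moves=[
    {"dp": [-5, 22, 0], "dr": [0, 0, -0.102], "fingers": 1},
    {"dp": [-8, 21, 1], "dr": [0, 0, -0.101], "fingers": 1},
    {"dp": [-9, 21, 0], "dr": [0, 0, -0.102], "fingers": 1},
    {"dp": [-12, 19, 1], "dr": [0, 0, -0.102], "fingers": 1},
    {"dp": [-13, 18, 0], "dr": [0, 0, -0.101], "fingers": 1},
  ],
)

```text
time_s: 17.85
tool_pos: [0.5109, -0.0991, 0.1421]
tool_rot: [180.0, 0.0, 29.3]
force: [-0.2, 0.6, -1.7]
grip_width: 0.0089
grasp_force: 30.0
```

Request:
step_arm(
  moves=[
    {"dp": [-16, 17, 1], "dr": [0, 0, -0.102], "fingers": 1},
    {"dp": [-17, 15, 0], "dr": [0, 0, -0.101], "fingers": 1},
    {"dp": [-18, 13, 1], "dr": [0, 0, -0.102], "fingers": 1},
    {"dp": [-19, 12, 0], "dr": [0, 0, -0.102], "fingers": 1},
    {"dp": [-21, 9, 1], "dr": [0, 0, -0.101], "fingers": 1},
  ],
)

```text
time_s: 18.48
tool_pos: [0.4849, -0.2095, 0.1393]
tool_rot: [180.0, -0.0, 58.4]
force: [-0.4, 0.6, -1.7]
grip_width: 0.0092
grasp_force: 30.0
```

Request:
step_arm(
  moves=[
    {"dp": [-21, 7, 0], "dr": [0, 0, -0.102], "fingers": 1},
    {"dp": [-22, 5, 1], "dr": [0, 0, -0.102], "fingers": 1},
    {"dp": [-23, 2, 0], "dr": [0, 0, -0.101], "fingers": 1},
    {"dp": [0, 0, 20], "dr": [0, 0, 0], "fingers": 1},
    {"dp": [0, 0, 10], "dr": [0, 0, 0], "fingers": 1},
  ],
)

```text
time_s: 19.1
tool_pos: [0.4681, -0.2745, 0.1071]
tool_rot: [-179.9, -0.0, 75.7]
force: [0.9, 0.6, -1.5]
grip_width: 0.0088
grasp_force: 30.0
```

Request:
step_arm(
  moves=[
    {"dp": [0, 0, 10], "dr": [0, 0, 0], "fingers": 1},
    {"dp": [0, 0, 10], "dr": [0, 0, 0], "fingers": 1},
    {"dp": [0, 0, 5], "dr": [0, 0, 0], "fingers": 1},
    {"dp": [0, 0, 0], "dr": [0, 0, 0], "fingers": 1},
    {"dp": [0, 0, 0], "dr": [0, 0, 0], "fingers": 1},
  ],
)

```text
time_s: 19.73
tool_pos: [0.4691, -0.2749, 0.0832]
tool_rot: [180.0, 0.0, 75.7]
force: [-0.3, 0.4, -1.8]
grip_width: 0.0092
grasp_force: 30.0
```

```bash
python3 - <<'E'
from h import *
o=env.get_obs(); print(o['tool_pos'],o['tool_rot'],o['qpos'].round(1))
m=env.camera_model('wrist');json.dump({k:np.array(v).tolist() for k,v in m.items()},open('w4.json','w'))
snap('side','s4.png');snap('wrist','w4.png')
i=cv2.imread('pics/s4.png')[170:270,270:370];w=cv2.imread('pics/w4.png')[60:320,180:420]
cv2.imwrite('pics/c4.png',np.hstack([cv2.resize(i,(400,400),interpolation=cv2.INTER_CUBIC),cv2.resize(w,(369,400))]))
E
```

```text
[ 0.46913832 -0.27486931  0.08324295] [1.79963886e+02 1.78685862e-02 7.56846241e+01] [ 47.5  13.4 -22.2 107.    5.8  60.6   8.6]
```

View pics/c4.png

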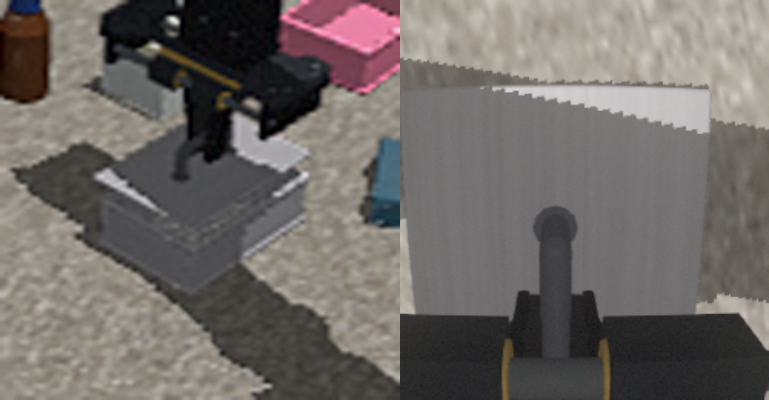

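The lid hovers squarely above the grey tray with even overhang at the crop's left side. I lower it slowly and watch the force.

Request:
step_arm(
  moves=[
    {"dp": [0, 0, 5], "dr": [0, 0, 0], "fingers": 1},
    {"dp": [0, 0, 5], "dr": [0, 0, 0], "fingers": 1},
    {"dp": [0, 0, 3], "dr": [0, 0, 0], "fingers": 1},
    {"dp": [0, 0, 2], "dr": [0, 0, 0], "fingers": 1},
    {"dp": [0, 0, 0], "dr": [0, 0, 0], "fingers": 1},
  ],
)

```text
time_s: 20.45
tool_pos: [0.4687, -0.2747, 0.0677]
tool_rot: [-180.0, -0.0, 75.7]
force: [-0.0, 0.6, -1.6]
grip_width: 0.0088
grasp_force: 30.0
```

Request:
step_arm(
  moves=[
    {"dp": [0, 0, 1], "dr": [0, 0, 0], "fingers": 1},
    {"dp": [0, 0, 1], "dr": [0, 0, 0], "fingers": 1},
    {"dp": [0, 0, 1], "dr": [0, 0, 0], "fingers": 1},
    {"dp": [0, 0, 0], "dr": [0, 0, 0], "fingers": 1},
    {"dp": [0, 0, 0], "dr": [0, 0, 0], "fingers": 1},
  ],
)

```text
time_s: 21.08
tool_pos: [0.4688, -0.2748, 0.0649]
tool_rot: [-180.0, 0.0, 75.7]
force: [0.8, -0.3, -1.5]
grip_width: 0.0091
grasp_force: 30.0
```

Request:
step_arm(
  moves=[
    {"dp": [0, 0, 1], "dr": [0, 0, 0], "fingers": 1},
    {"dp": [0, 0, 1], "dr": [0, 0, 0], "fingers": 1},
    {"dp": [0, 0, 0.5], "dr": [0, 0, 0], "fingers": 1},
    {"dp": [0, 0, 0], "dr": [0, 0, 0], "fingers": 1},
    {"dp": [0, 0, 0], "dr": [0, 0, 0], "fingers": 1},
  ],
)

```text
time_s: 21.7
tool_pos: [0.4688, -0.2748, 0.0629]
tool_rot: [180.0, 0.0, 75.7]
force: [-2.7, 1.7, 5.7]
grip_width: 0.0091
grasp_force: 30.0
```

It reaches contact at exactly the expected home height. I let go and rise.

Request:
step_arm(
  moves=[
    {"dp": [0, 0, 0], "dr": [0, 0, 0], "fingers": 0.4},
    {"dp": [0, 0, 0], "dr": [0, 0, 0], "fingers": 0.4},
    {"dp": [0, 0, 0], "dr": [0, 0, 0], "fingers": 0.4},
    {"dp": [0, 0, 0], "dr": [0, 0, 0], "fingers": 0.4},
    {"dp": [0, 0, 0], "dr": [0, 0, 0], "fingers": 0.4},
  ],
)

```text
time_s: 22.32
tool_pos: [0.4688, -0.2748, 0.0623]
tool_rot: [-180.0, 0.0, 75.7]
force: [-0.1, 0.0, 0.4]
grip_width: 0.0484
grasp_force: 0.0
```

Request:
step_arm(
  moves=[
    {"dp": [0, 0, -15], "dr": [0, 0, 0], "fingers": 0.4},
    {"dp": [0, 0, -30], "dr": [0, 0, 0], "fingers": 0.4},
    {"dp": [0, 0, -40], "dr": [0, 0, 0], "fingers": 0.4},
    {"dp": [0, 0, -40], "dr": [0, 0, 0], "fingers": 0.4},
    {"dp": [-20, 0, -30], "dr": [0, 0, 0], "fingers": 0.4},
  ],
)

```text
time_s: 22.95
tool_pos: [0.4653, -0.2928, 0.2209]
tool_rot: [179.8, 0.0, 75.9]
force: [0.3, -0.3, -0.1]
grip_width: 0.0523
grasp_force: 0.0
```

Request:
step_arm(
  moves=[
    {"dp": [-40, 0, 0], "dr": [0, 0, 0], "fingers": 0.4},
    {"dp": [-30, 0, 0], "dr": [0, 0, 0], "fingers": 0.4},
    {"dp": [0, 0, 0], "dr": [0, 0, 0], "fingers": 0.4},
    {"dp": [0, 0, 0], "dr": [0, 0, 0], "fingers": 0.4},
    {"dp": [0, 0, 0], "dr": [0, 0, 0], "fingers": 0.4},
  ],
)

```text
time_s: 23.58
tool_pos: [0.4474, -0.3605, 0.2178]
tool_rot: [180.0, -0.0, 75.8]
force: [0.5, 0.4, -0.5]
grip_width: 0.0521
grasp_force: 0.0
```

```bash
python3 - <<'E'
from h import *
snap('side','s5.png');snap('wrist','w5.png')
i=cv2.imread('pics/s5.png')[180:280,200:375];w=cv2.imread('pics/w5.png')[40:300,150:410]
cv2.imwrite('pics/c5.png',np.hstack([cv2.resize(i,(525,300),interpolation=cv2.INTER_CUBIC),cv2.resize(w,(270,300))]))
E
```

```text
(no output)
```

View pics/c5.png

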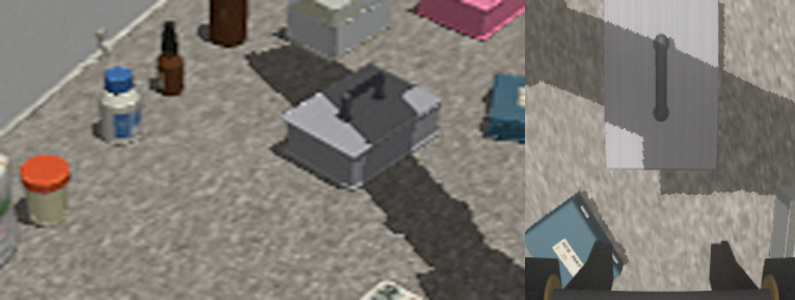

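The lid sits level and flush on the grey tray, the cup is standing untouched, and the gripper is clear. I hand the job in.

```bash
python3 -c "
from cell import env
print(env.sign_off())"
```

```text
the job is handed in; nothing more can be done
None
```

The lid was laid flat on the clear worktop, released, retaken by the handle and set fully home on the grey steel tray; the cup was left where it stood, and the job was handed in at about 24 s.

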